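# Chock the glue stick on the slanted drawing board

## Robot

A 7-joint arm with a two-finger parallel gripper is mounted at the origin on a cart in front of the work surface, level with it; the furniture and walls round the work are solid. World frame = base frame: x ahead of the robot, y to its left, z up, the work surface at z = 0. Lengths are in m, angles in rad, forces in N, time in s.
With the tool pointing down it reaches from about 0.425 to 1.025 m from the base axis. Payload 9.4 kg.
Tool frame: the origin (TCP) lies at the very end of the fingers, on their centre line; the grasp point (between the pads) lies 19 mm behind it (bot.grip_depth is the distance from the TCP to the grasp point, in m); z points along the fingers, y is the line along which they close (so a half turn about z gives the same grasp; the last joint's range is limited). The gripper opens to 85 mm and grips with 20 to 120 N. Pads are 22 mm wide; open, the fingers measure 114 mm over their backs; the gripper's body (76 mm by 85 mm) begins 54 mm behind the grasp point. The pads swing forward as they close: fully open they stand 13 mm farther back than shut.
Start: joints at [-1.249, 0.599, -0.003, 1.599, 0.002, 0.943, -0.08], TCP at [0.282, 0.668, 0.231] pointing down, gripper open.
Joint ranges: [-2.57, 2.57], [-0.35, 1.97], [-1.29, 1.29], [0.11, 2.56], [-1.05, 4.19], [0.11, 1.86], [-2.63, 2.63]. Speed limits (rad/s): [2.22, 2.22, 3.01, 3.01, 3.14, 3.14, 3.14].

## Interface

Orientations are given as a unit quaternion [x, y, z, w].
In Python, from plant import bot gives the robot as it stands.
- The arm moves only by the tool apply_moves, never from a script. Its argument "increments" is a list of rows, each a list of 7 numbers: the shift along the tool's x, y, z in units of 40 mm (1.0 is 40 mm), then the turn, a rotation vector about the tool's x, y, z in units of 6 degrees (1.0 is 6 degrees), then the finger opening in mm, from 0 to 85.4. In form: [[x, y, z, ax, ay, az, fingers], ...]. A call has 1 to 10 rows; each row shifts and turns the commanded pose from where the row before left it, along the tool's axes as they then stand; what a row does not reach is not made up. A row lasts 1/10 s, in which the tool goes at most 50 mm and 8.59 degrees, less where a joint would pass 70% of its speed; a pose out of reach is approached as far as the arm can. A call is refused whole if a number of a shift passes 1 or a number of a turn 1, either way. A call with a gripper value outside its range is refused whole. The fingers move at their own pace and stop on an object; "grip_force" is the grip in N (left out, the last holds). Time passes only in rows, so rows that do not move let the fingers close. It gives the time, the measured TCP pose, the force, the opening and the grip force at its end, in the units of the state.
- bot.state(): the state, without advancing time (a new reading comes with each control period).
- bot.capture(name): name is "scene" or "top" or "wrist"; returns the picture (420x560x3 uint8, blue, green, red); there is no depth.
- bot.camera_info(name): a dict with "vfov" (degrees; the focal length in pixels is half the picture's height over the tangent of half this angle, whatever the lens; pixels are square), "cx", "cy" (the principal point, pixels), "pose" (4x4, takes a point from camera to world coordinates). Camera axes: x right, y down, z forward; pixel columns grow to the right and rows downward; lengths in m; the calibration is good to about 2 mm. A picture is of the moment at which its call begins: read the wrist's pose just before it. camera_info takes no time and is no camera call; for the wrist camera it gives the pose at the moment of the call.
- bot.close_job(): hands the job in; it is judged then, once.
The state is a dict: "time": time; "q": joint angles; "joint_velocities": joint speeds; "effort": joint torques, N m; "tcp_pos": TCP position; "eef_rot": TCP orientation; "force": force on the tool from outside, world axes, zero at the start; "torque": the same for the moment, N m; "opening": finger opening in m; "finger_force": force on a finger pad.
Only numpy, scipy, OpenCV 4.12 (cv2) and the standard library are available. Lean on these libraries where they do the work, as an engineer would, in place of code of your own. Each camera call takes 0.05 s, during which the arm holds its last target. There are 200 camera calls.

## Task

I need the glue stick at hand on the slanted drawing board without it rolling off. First set the eraser down flat on the board as a stop, its long side straight across the slope; then take the glue stick out of the caddy and lay it on its side across the slope, snug against the uphill side of the eraser and roughly middle to middle, and let go of it only once it rests against the eraser, so that both stay put. Leave the tape measure, the roll of tape and the candle where they are.

Things in the scene. Friction and masses are not known exactly. Their poses are not given: they have to be found in the camera images.
- eraser: Eraser, a block 21 x 52 x 12 mm (x, y, z; 0.03 to 0.06 kg), blue sleeve with a bare white end. It starts flat on the desk beside the drawing board. Origin: centre of its underside; y along its length, z up. It is light and slides along the board when pushed, but stays where it is let go.
- glue_stick: Glue stick, a plain cylinder 25 mm in diameter and 92 mm long (0.03 to 0.065 kg), yellow ends and red middle. It starts upright on the floor of the caddy's tall slot, its top 3 mm below the slot's rim. Origin: centre of its lower end; z along its axis to the other end. It stands safely on end on the flat desk; lying on the board it rolls downhill freely.
- glue_mid (a point): Middle of the glue stick: on its axis, 46 mm from either end.
- board_top: Top panel of the drawing board, fixed to the desk: a smooth pale wood panel 220 mm (x, up the slope) by 260 mm (y, across the slope), 10 mm thick, no rims. Origin: centre of its upper face, 42 mm above the desk; x points up the slope (the board rises away from the robot at 10 degrees), z is the normal of the upper face.
- caddy: Grey caddy fixed to the desk left or right of the board. Origin: on the desk under the centre of its tall slot, which is 44 mm wide (x) and 130 mm long (y) inside, floor at 5 mm, rim at 100 mm, walls 4 mm. Behind it (x 26 to 79 mm) a tray 35 mm high with small things in it. A gripper enters the narrow slot only nearly upright, fingers closing along y.
- tape_measure: Yellow tape measure, 35 x 71 x 60 mm, standing on the desk; leave alone. Origin: centre of its underside.
- tape_roll: Roll of brown tape, 92 mm across and 48 mm high, on the desk; leave alone. Origin: centre of its underside.
- candle: Small candle in a white cup, 38 mm across and 17 mm high, on the desk beyond the board; leave alone. Origin: centre of its underside.
Things that resemble listed ones, but are neither listed nor needed, are in the scene too. What is meant by the glue_stick is not green or turquoise, and is the larger of those in its own colour.

How it is judged:
On the way, in this order (a step that is already met when the one before it is completed fails the run):
1. the eraser lies flat on the board across the slope, let go, before the glue stick is brought to it (x of eraser in the frame of board_top between -0.095 and 0.07 m and y of eraser in the frame of board_top between -0.115 and 0.115 m and z of eraser in the frame of board_top between -0.003 and 0.004 m and angle between the z axis of eraser and the z axis of board_top, either way round below 0.12 rad and angle between the y axis of eraser and the y axis of board_top, either way round below 0.3 rad and contact force between the fingers and eraser below 0.05 N and linear speed of eraser below 0.02 m/s and distance between glue_mid and eraser above 0.06 m), for 0.2 s.
2. the glue stick, still held, lies across the slope against the eraser (x of eraser in the frame of board_top between -0.095 and 0.07 m and y of eraser in the frame of board_top between -0.115 and 0.115 m and z of eraser in the frame of board_top between -0.003 and 0.004 m and angle between the z axis of eraser and the z axis of board_top, either way round below 0.12 rad and angle between the y axis of eraser and the y axis of board_top, either way round below 0.3 rad and z of glue_mid in the frame of board_top between 0.009 and 0.0165 m and angle between the z axis of glue_stick and the y axis of board_top, either way round below 0.3 rad and (x of glue_mid in the frame of eraser between 0.0185 and 0.0275 m or x of glue_mid in the frame of eraser between -0.0275 and -0.0185 m) and y of glue_mid in the frame of eraser between -0.022 and 0.022 m and contact force between the fingers and glue_stick above 0.3 N), for 0.1 s.
At the end, for the whole second after the job is handed in: Let go and at rest: the eraser flat on the board, length across the slope (0.3 rad), centre 1.5 cm or more from the edges; the glue stick lying across the slope (0.3 rad) against its uphill side (axis 18.5 to 27.5 mm from the eraser's middle line), middles within 22 mm along the eraser (x of eraser in the frame of board_top between -0.095 and 0.07 m and y of eraser in the frame of board_top between -0.115 and 0.115 m and z of eraser in the frame of board_top between -0.003 and 0.004 m and angle between the z axis of eraser and the z axis of board_top, either way round below 0.12 rad and angle between the y axis of eraser and the y axis of board_top, either way round below 0.3 rad and z of glue_mid in the frame of board_top between 0.009 and 0.0165 m and angle between the z axis of glue_stick and the y axis of board_top, either way round below 0.3 rad and (x of glue_mid in the frame of eraser between 0.0185 and 0.0275 m or x of glue_mid in the frame of eraser between -0.0275 and -0.0185 m) and y of glue_mid in the frame of eraser between -0.022 and 0.022 m and contact force between the fingers and glue_stick below 0.01 N and contact force between the fingers and eraser below 0.01 N and linear speed of each of glue_stick, eraser below 0.01 m/s and angular speed of glue_stick below 0.3 rad/s); the robot touches nothing.
It fails at once if the glue stick lies on the board with no finger on it and not against the eraser (z of glue_mid in the frame of board_top between 0.009 and 0.0165 m and x of glue_mid in the frame of board_top between -0.11 and 0.11 m and y of glue_mid in the frame of board_top between -0.13 and 0.13 m and angle between glue_stick's own z axis and vertical above 1.2 rad and contact force between the fingers and glue_stick below 0.005 N and not ((x of glue_mid in the frame of eraser between 0.015 and 0.0295 m or x of glue_mid in the frame of eraser between -0.0295 and -0.015 m) and y of glue_mid in the frame of eraser between -0.04 and 0.04 m)).
It fails at once if the glue stick or the eraser falls off the desk (height (world z) of any of glue_mid, eraser below -0.05 m).
It fails at once if a bystander (tape measure, roll of tape, candle) is moved by more than 2 cm (distance of any of tape_measure, tape_roll, candle from where it was at the start of the episode above 0.02 m).
It also fails if it takes over 72 s, if anything falls off the work surface, if the arm or the gripper's body presses on something with over 40 N, if the wrist force passes 120 N, or if a joint passes its speed limit or range.

## Working session

There is one attempt and no reset: what is moved stays moved. The work goes in short steps, Python scripts to look and compute and a tool call to move; the robot and the scene stay as the last step left them, time stands still between calls to the robot, and variables do not carry over. Pictures are saved under pics/ and viewed, at most 10 in all, crops included, and the job is handed in when it is done.

Besides the shell and the picture viewer there is one more tool, called after "Emit:" as a command line: name --pt "numbers of a row" for each row, then --argument value for the rest. apply_moves: Moves the arm, as the interface text tells. Its arguments: {"type":"object","properties":{"increments":{"type":"array"},"grip_force":{"type":"number"}},"required":["increments"]}

```bash
mkdir -p pics; ls; cat > h.py <<'E'
import numpy as np, cv2
from scipy.spatial.transform import Rotation as R
from plant import bot
def ray(info,u,v,h=420):
    f=h/2/np.tan(np.radians(info['vfov'])/2)
    P=np.array(info['pose']); d=P[:3,:3]@np.array([(u-info['cx'])/f,(v-info['cy'])/f,1])
    return P[:3,3],d
def onz(info,u,v,z):
    o,d=ray(info,u,v); return o+d*(z-o[2])/d[2]
def proj(info,p):
    f=210/np.tan(np.radians(info['vfov'])/2); P=np.array(info['pose'])
    c=P[:3,:3].T@(np.array(p)-P[:3,3]); return f*c[:2]/c[2]+[info['cx'],info['cy']]
E
python3 - <<'E'
from h import *
print(bot.state())
for n in ("scene","top"):
    i=bot.camera_info(n); print(n,i); cv2.imwrite(f'pics/{n}0.png',bot.capture(n))
E
```

```text
pics
{'time': 0.0, 'q': array([-1.24867664,  0.60012053, -0.00255977,  1.60014497,  0.00179027,
        0.94291076, -0.07982497]), 'joint_velocities': array([-0.00091644, -0.0008997 ,  0.0010995 , -0.00023838,  0.00082612,
        0.00012948, -0.00104021]), 'effort': array([ 2.04801174e-03, -7.76453948e+01,  1.56545252e+00, -2.58037162e+01,
        1.22396226e-02,  8.55067803e-03, -7.76624461e-06]), 'tcp_pos': array([0.28135601, 0.66765334, 0.23041465]), 'eef_rot': array([ 1.98070513e-01,  9.80187455e-01, -7.85106083e-04, -9.35454380e-05]), 'force': array([0.21399378, 0.61010928, 0.27986053]), 'torque': array([-0.01068384,  0.00547336,  0.03349877]), 'finger_force': 0.0, 'opening': 0.08547273428186013}
scene {'vfov': 51.58368976398852, 'cx': 277.19744401094266, 'cy': 211.70433713284714, 'pose': array([[ 0.8120276 , -0.38384432,  0.43963021,  0.1427598 ],
       [-0.58323374, -0.50634757,  0.63517757, -0.79302656],
       [-0.02120361, -0.77218889, -0.63503915,  0.76347196],
       [ 0.        ,  0.        ,  0.        ,  1.        ]])}
top {'vfov': 51.7022876432815, 'cx': 285.3881047767662, 'cy': 204.3086763250992, 'pose': array([[ 0.00164647, -0.99701077,  0.07724515,  0.54151722],
       [-0.9997219 , -0.00345826, -0.02332721, -0.07774413],
       [ 0.02352462, -0.07718526, -0.9967392 ,  1.2954386 ],
       [ 0.        ,  0.        ,  0.        ,  1.        ]])}
```

View pics/scene0.png

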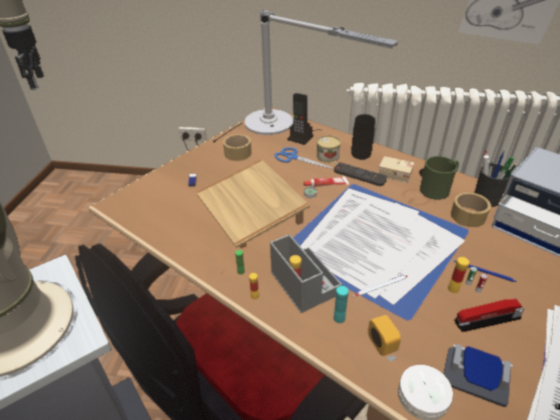

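View pics/top0.png

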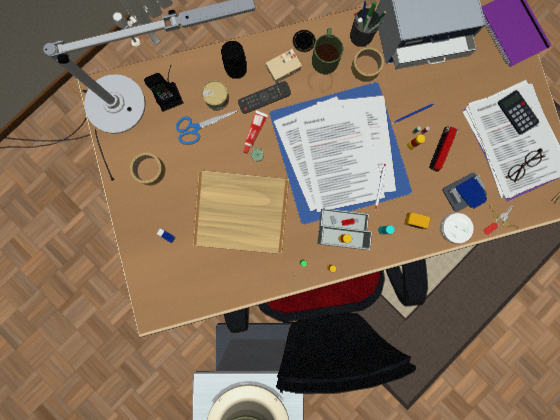

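The top view shows the board (corners about (199,171), (288,177), (281,252), (194,245)), the blue eraser at (166,236), and the caddy around (345,230) with the glue stick's yellow top at (347,239). Next I measure these in both views.

```bash
python3 - <<'E'
from h import *
t=bot.camera_info("top"); s=bot.camera_info("scene")
T=cv2.imread('pics/top0.png'); S=cv2.imread('pics/scene0.png')
def blobs(img,lo,hi,box,name,mn=8):
    h=cv2.cvtColor(img,cv2.COLOR_BGR2HSV); m=cv2.inRange(h,np.array(lo),np.array(hi))
    x0,y0,x1,y1=box; k=np.zeros_like(m);k[y0:y1,x0:x1]=m[y0:y1,x0:x1]
    n,l,st,c=cv2.connectedComponentsWithStats(k)
    for j in range(1,n):
        if st[j,4]>=mn:
            r=cv2.minAreaRect(np.argwhere(l==j)[:,::-1].astype(np.float32)); print(name,c[j].round(1),st[j],[np.round(a,1) for a in r])
blobs(T,(105,120,40),(130,255,255),(145,215,185,255),'er blue T')
blobs(T,(0,0,150),(180,70,255),(145,215,185,255),'er white T')
blobs(S,(105,120,40),(130,255,255),(180,165,210,195),'er blue S')
blobs(S,(0,0,150),(180,70,255),(180,165,210,195),'er white S')
blobs(T,(15,150,120),(32,255,255),(315,205,375,255),'glue T')
blobs(S,(15,150,120),(32,255,255),(265,235,340,310),'glue S')
blobs(T,(0,0,60),(180,50,210),(310,200,380,255),'caddy T',30)
# board: HSV sample
H=cv2.cvtColor(T,cv2.COLOR_BGR2HSV); print(H[210,240],H[270,240],H[180,240],H[190,180])
for n,img,sc in(('c',T[190:260,140:390],3),):
    cv2.imwrite('pics/cropT.png',cv2.resize(T[160:270,140:390],None,fx=3.2,fy=3.2,interpolation=cv2.INTER_CUBIC))
E
```

```text
er blue T [167.6 236.4] [162 231  13  11  81] [array([167.6, 236.5]), array([11.8,  6.7]), np.float64(31.0)]
er white T [159.9 231.9] [157 228   7   9  38] [array([159.9, 231.9]), array([5.3, 6.7]), np.float64(33.7)]
er blue S [191.6 180.1] [190 178   4   5  19] [array([191.5, 180. ]), array([4., 3.]), np.float64(90.0)]
er white S [192.4 174.7] [189 173   8   4  29] [array([192.5, 174.5]), array([3., 7.]), np.float64(90.0)]
glue T [339.8 238. ] [339 235   3   7  12] [array([340., 238.]), array([6., 2.]), np.float64(90.0)]
glue T [346.9 238.1] [343 234   9   9  62] [array([347., 238.]), array([8., 8.]), np.float64(90.0)]
glue S [295.1 261.2] [290 255  11  14 112] [array([295.5, 261. ]), array([12. , 10.6]), np.float64(45.0)]
caddy T [343.2 225.5] [ 317  200   57   50 1835] [array([344. , 223.1]), array([55.3, 49.3]), np.float64(3.1)]
[ 20 105 184] [ 15 117 161] [ 20 103 183] [ 15 120 162]
```

View pics/cropT.png

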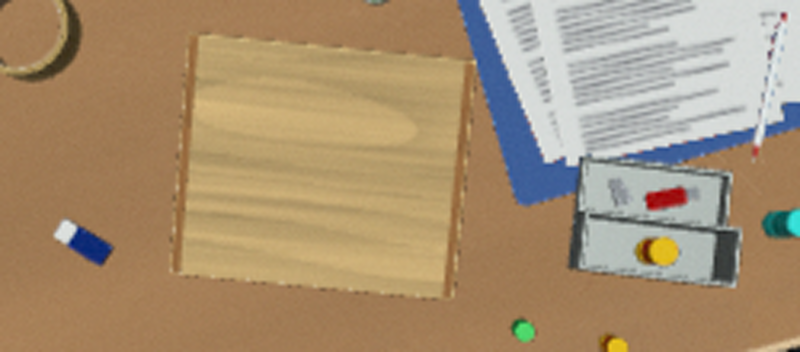

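Crop: the board corners are at about (192,35), (474,62), (452,298), (175,272), the eraser runs from (65,230) to (105,258), the glue top is at (660,251), and the caddy slot rim spans (570–740, 215–287).

```bash
python3 - <<'E'
from h import *
t=bot.camera_info("top"); s=bot.camera_info("scene")
c=lambda u,v:(140+(u+.5)/3.2-.5,160+(v+.5)/3.2-.5)
C=[onz(t,*c(u,v),z) for u,v,z in((192,35,.061),(474,62,.061),(452,298,.023),(175,272,.023))]
C=np.array(C);print(C.round(4)); print('sides',np.linalg.norm(C-np.roll(C,-1,0),axis=1))
print('centre',C.mean(0)); 
x=(C[0]+C[1]-C[2]-C[3]); print('yaw',np.degrees(np.arctan2(x[1],x[0]))); y=C[0]-C[1]+C[3]-C[2];print('yaw from y',np.degrees(np.arctan2(-y[0],y[1])))
g=onz(t,346.9,238.1,.097);print('glue T',g, 'proj S',proj(s,g))
b=onz(t,167.6,236.4,.012);w=onz(t,159.9,231.9,.012); print('er',b,w,'full centre', onz(t,164.5,234.6,.010), np.degrees(np.arctan2(*(w-b)[[1,0]])), proj(s,(b+w)/2))
K=np.array([onz(t,*c(u,v),.1) for u,v in((578,213),(741,230),(735,287),(570,268))]);print(K.round(4),K.mean(0),np.linalg.norm(K-np.roll(K,-1,0),axis=1))
E
```

```text
[[ 0.7331  0.1389  0.061 ]
 [ 0.71   -0.1134  0.061 ]
 [ 0.4981 -0.0947  0.023 ]
 [ 0.5214  0.1573  0.023 ]]
sides [0.25334201 0.21603733 0.25303989 0.21581525]
centre [0.61566877 0.02203491 0.042     ]
yaw -5.008354906424305
yaw from y -5.257217274956742
glue T [ 0.54121402 -0.27617735  0.097     ] proj S [294.19338572 258.59453739]
er [0.54530401 0.23789301 0.012     ] [0.5584423  0.26066232 0.012     ] full centre [0.55057211 0.24756314 0.01      ] 60.01431161004149 [191.62302011 177.26997011]
[[ 0.5738 -0.2022  0.1   ]
 [ 0.5594 -0.3434  0.1   ]
 [ 0.5104 -0.3375  0.1   ]
 [ 0.5265 -0.1951  0.1   ]] [ 0.54254372 -0.26954681  0.1       ] [0.14189438 0.04939014 0.1433195  0.04781898]
```

```bash
cat >> h.py <<'E'
def Rt(x=None,z=(0,0,-1),y=None):
    "rotation with tool z along z, closing axis y"
    z=np.array(z,float);z/=np.linalg.norm(z);y=np.array(y,float);y-=z*(y@z);y/=np.linalg.norm(y)
    return R.from_matrix(np.stack([np.cross(y,z),y,z],1))
def cl(deg): return (np.cos(np.radians(deg)),np.sin(np.radians(deg)),0)
def need(p,Rg):
    "total shift (tool axes now, units of 40mm), then total turn (units of 6 deg)"
    s=bot.state(); R0=R.from_quat(s['eef_rot']); d=np.array(p)-s['tcp_pos']
    sh=R0.inv().apply(d)/.04; tn=np.degrees((R0.inv()*Rg).as_rotvec())/6
    print('t',round(s['time'],2),'tcp',s['tcp_pos'].round(4),'q',s['q'].round(2),'open',round(s['opening'],4),'F',s['force'].round(1),'ff',round(s['finger_force'],2)); print('shift',sh.round(2),'turn',tn.round(2))
E
python3 - <<'E'
from h import *
need((.55,.245,.20),Rt(y=cl(-30)))
E
```

```text
t 0.1 tcp [0.2814 0.6677 0.2305] q [-1.25  0.6  -0.    1.6   0.    0.94 -0.08] open 0.0855 F [ 0.6  0.2 -0.1] ff 0.0
shift [-10.29  -7.13   0.77] turn [-1.000e-02  1.000e-02  1.619e+01]
```

Emit:
apply_moves --pt "-0.86 -0.6 0.06 0 0 0 85" --pt "-0.86 -0.6 0.06 0 0 0 85" --pt "-0.86 -0.6 0.06 0 0 0 85" --pt "-0.86 -0.6 0.06 0 0 0 85" --pt "-0.86 -0.6 0.06 0 0 0 85" --pt "-0.86 -0.6 0.06 0 0 0 85" --pt "-0.86 -0.6 0.06 0 0 0 85" --pt "-0.86 -0.6 0.06 0 0 0 85" --pt "-0.86 -0.6 0.06 0 0 0 85" --pt "-0.86 -0.6 0.06 0 0 0 85"

```text
time: 1.1
tcp_pos: [0.5059, 0.3118, 0.207]
eef_rot: [0.198, 0.98, -0.0, -0.0]
force: [1.0, 0.6, 1.8]
opening: 0.0846
finger_force: 0.0
```

Emit:
apply_moves --pt "-0.86 -0.6 0.06 0 0 0 85" --pt "-0.86 -0.6 0.06 0 0 0 85" --pt "0 0 0 0 0 1 85" --pt "0 0 0 0 0 1 85" --pt "0 0 0 0 0 1 85" --pt "0 0 0 0 0 1 85" --pt "0 0 0 0 0 1 85" --pt "0 0 0 0 0 1 85" --pt "0 0 0 0 0 1 85" --pt "0 0 0 0 0 1 85"

```text
time: 2.1
tcp_pos: [0.5499, 0.2424, 0.2022]
eef_rot: [0.581, 0.814, -0.0, -0.0]
force: [-0.1, 0.5, -0.8]
opening: 0.0849
finger_force: 0.0
```

Emit:
apply_moves --pt "0 0 0 0 0 1 85" --pt "0 0 0 0 0 1 85" --pt "0 0 0 0 0 1 85" --pt "0 0 0 0 0 1 85" --pt "0 0 0 0 0 1 85" --pt "0 0 0 0 0 1 85" --pt "0 0 0 0 0 1 85" --pt "0 0 0 0 0 1 85" --pt "0 0 0 0 0 0 85" --pt "0 0 0 0 0 0 85"

```text
time: 3.1
tcp_pos: [0.5499, 0.2425, 0.2023]
eef_rot: [0.86, 0.51, -0.0, 0.0]
force: [-0.1, 0.2, -0.1]
opening: 0.0848
finger_force: 0.0
```

```bash
python3 - <<'E'
from h import *
need((.55,.245,.20),Rt(y=cl(-30)))
i=bot.camera_info("wrist");print(i); cv2.imwrite('pics/w1.png',bot.capture("wrist"))
E
```

```text
t 3.1 tcp [0.5499 0.2425 0.2023] q [-0.83  0.52  0.48  1.94 -0.34  0.76 -0.66] open 0.0848 F [-0.1  0.2 -0.1] ff 0.0
shift [ 0.06 -0.03  0.06] turn [-0.    0.01  0.22]
{'vfov': 60.104439804737495, 'cx': 282.3391336336718, 'cy': 208.8047567010232, 'pose': array([[ 8.78397888e-01, -4.55907559e-01, -1.43406585e-01,
         5.86018153e-01],
       [-4.77929455e-01, -8.38402468e-01, -2.62039574e-01,
         3.09676615e-01],
       [-7.66612454e-04,  2.98713239e-01, -9.54342608e-01,
         3.45851169e-01],
       [ 0.00000000e+00,  0.00000000e+00,  0.00000000e+00,
         1.00000000e+00]])}
```

View pics/w1.png

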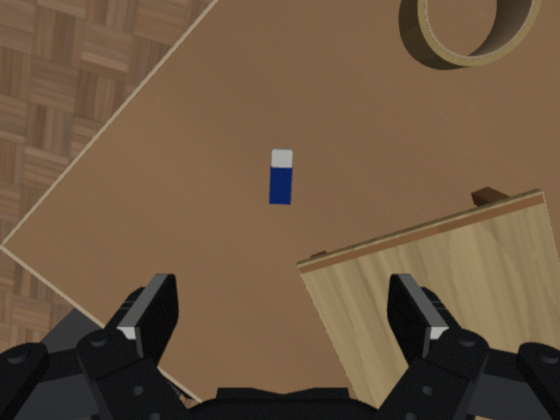

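The wrist view shows the eraser at about (281,177), upright in the image. The board's left top edge runs from (299,267) to (543,193).

```bash
cat >> h.py <<'E'
def eraser(img,info,lift,box=None,verbose=True):
    "lift(u,v)->world point on eraser's top; returns centre and length direction (to white end)"
    h=cv2.cvtColor(img,cv2.COLOR_BGR2HSV); m=cv2.inRange(h,np.array((105,120,40)),np.array((130,255,255)))|cv2.inRange(h,np.array((0,0,130)),np.array((180,50,255)))
    x0,y0,x1,y1=box; k=np.zeros_like(m);k[y0:y1,x0:x1]=m[y0:y1,x0:x1]
    c=max(cv2.findContours(k,cv2.RETR_EXTERNAL,cv2.CHAIN_APPROX_NONE)[0],key=cv2.contourArea)
    b=cv2.boxPoints(cv2.minAreaRect(c)); W=np.array([lift(*p) for p in b]); n=np.linalg.norm(W-np.roll(W,-1,0),axis=1)
    a=W[1]-W[0] if n[0]>n[1] else W[2]-W[1]
    print('box',b.round(1).tolist(),'sides',n.round(4),'centre',W.mean(0).round(4),'len dir',np.degrees(np.arctan2(a[1],a[0])).round(1)); return W
E
python3 - <<'E'
from h import *
I=cv2.imread('pics/w1.png');i=bot.camera_info("wrist")
eraser(I,i,lambda u,v:onz(i,u,v,.012),(255,135,310,220))
for p in((299,265),(543,190)): print(onz(i,*p,.042 if 0 else (.023 if p[0]<400 else .061)))
need((.55,.245,.20),Rt(y=cl(-30)))
E
```

```text
box [[268.6000061035156, 202.60000610351562], [271.6000061035156, 148.3000030517578], [292.5, 149.5], [289.5, 203.8000030517578]] sides [0.052  0.0192 0.052  0.0201] centre [0.5495 0.2465 0.012 ] len dir 57.7
[0.52431907 0.16254008 0.023     ]
[0.73611573 0.14463389 0.061     ]
t 3.15 tcp [0.5499 0.2425 0.2023] q [-0.83  0.52  0.48  1.94 -0.34  0.76 -0.66] open 0.0848 F [-0.1 -0.2 -1.1] ff 0.0
shift [ 0.06 -0.03  0.06] turn [-0.    0.    0.22]
```

```bash
python3 - <<'E'
from h import *
need((.5495,.2465,.003),Rt(y=cl(-32)))
E
```

```text
t 3.15 tcp [0.5499 0.2425 0.2023] q [-0.83  0.52  0.48  1.94 -0.34  0.76 -0.66] open 0.0848 F [-0.1 -0.2 -1.1] ff 0.0
shift [ 0.08 -0.06  4.98] turn [-0.    0.    0.55]
```

Emit:
apply_moves --pt "0.08 -0.06 0 0 0 0.55 60" --pt "0 0 0.8 0 0 0 50" --pt "0 0 0.8 0 0 0 50" --pt "0 0 0.8 0 0 0 50" --pt "0 0 0.8 0 0 0 50" --pt "0 0 0.7 0 0 0 50" --pt "0 0 0.5 0 0 0 50" --pt "0 0 0.3 0 0 0 50" --pt "0 0 0.2 0 0 0 50" --pt "0 0 0.08 0 0 0 50" --grip_force 25

```text
time: 4.15
tcp_pos: [0.5497, 0.2463, 0.003]
eef_rot: [0.875, 0.484, -0.0, -0.0]
force: [0.3, -0.0, 0.5]
opening: 0.0499
finger_force: 0.0
```

Emit:
apply_moves --pt "0 0 0 0 0 0 50" --pt "0 0 0 0 0 0 10" --pt "0 0 0 0 0 0 10" --pt "0 0 0 0 0 0 10" --pt "0 0 0 0 0 0 10" --pt "0 0 0 0 0 0 10" --pt "0 0 0 0 0 0 10" --pt "0 0 0 0 0 0 10"

```text
time: 4.95
tcp_pos: [0.5499, 0.2467, 0.0042]
eef_rot: [0.875, 0.484, 0.001, -0.0]
force: [-1.7, -0.3, 6.5]
opening: 0.02
finger_force: 26.6
```

```bash
cat >> h.py <<'E'
a,b=np.radians(10),np.radians(-5.0)
bx=np.array([np.cos(a)*np.cos(b),np.cos(a)*np.sin(b),np.sin(a)]);by=np.array([-np.sin(b),np.cos(b),0]);bz=np.cross(bx,by)
B0=np.array([.6167,.0223,.042])
def bd(x,y,z): return B0+x*bx+y*by+z*bz
def inb(p): d=np.array(p)-B0; return np.array([d@bx,d@by,d@bz])
def onb(info,u,v,h):
    o,d=ray(info,u,v); return o+d*((B0+h*bz-o)@bz)/(d@bz)
E
python3 - <<'E'
from h import *
s=bot.state();print(bd(-.03,.03,.105))
p=s['tcp_pos']+[0,0,.10]
need(bd(-.03,.03,.06),Rt(z=-bz,y=bx))
E
```

```text
[0.57171919 0.05634991 0.14019537]
t 4.95 tcp [0.5499 0.2467 0.0042] q [-0.69  0.79  0.27  2.04 -0.54  0.37 -0.55] open 0.02 F [-1.7 -0.3  6.5] ff 26.61
shift [-3.65  3.17 -2.3 ] turn [-1.63  0.38 -4.51]
```

Emit:
apply_moves --pt "0 0 -0.5 0 0 0 10" --pt "0 0 -1 0 0 0 10" --pt "0 0 -1 0 0 0 10" --pt "-0.73 0.63 0 0 0 0 10" --pt "-0.73 0.63 0 0 0 0 10" --pt "-0.73 0.63 0 0 0 0 10" --pt "-0.73 0.63 0 0 0 0 10" --pt "-0.73 0.63 0 0 0 0 10" --pt "0 0 0 -0.33 0.08 -0.9 10" --pt "0 0 0 -0.33 0.08 -0.9 10"

```text
time: 5.95
tcp_pos: [0.579, 0.0539, 0.1036]
eef_rot: [0.825, 0.564, 0.025, 0.027]
force: [-1.1, 0.4, -0.8]
opening: 0.02
finger_force: 25.8
```

Emit:
apply_moves --pt "0 0 0 -0.33 0.08 -0.9 10" --pt "0 0 0 -0.33 0.08 -0.9 10" --pt "0 0 0 -0.33 0.08 -0.9 10" --pt "0 0 0 0 0 0 10" --pt "0 0 0 0 0 0 10"

```text
time: 6.45
tcp_pos: [0.5786, 0.0556, 0.1036]
eef_rot: [0.736, 0.671, 0.059, 0.064]
force: [0.1, 1.1, 0.0]
opening: 0.0199
finger_force: 25.8
```

```bash
python3 - <<'E'
from h import *
need(bd(-.03,.03,.008),Rt(z=-bz,y=bx))
cv2.imwrite('pics/w2.png',bot.capture("wrist"))
E
```

```text
t 6.45 tcp [0.5786 0.0556 0.1036] q [-0.37  0.57  0.21  2.18 -0.27  0.24 -0.03] open 0.0199 F [0.1 1.1 0. ] ff 25.84
shift [ 0.   -0.01  1.49] turn [ 0.01 -0.   -0.04]
```

View pics/w2.png

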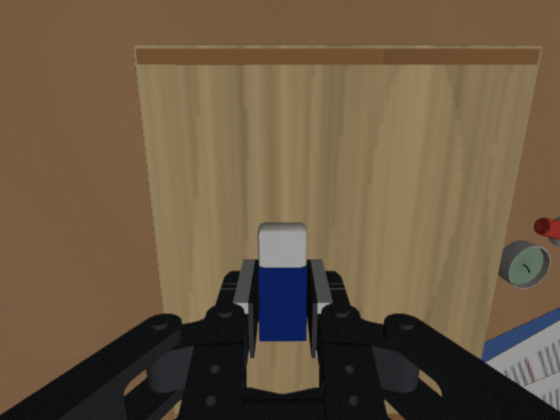

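The eraser is held squarely, white end up at (282,245), and aligned with the board. I'll move it 40 mm up the slope to keep joint 6 off its limit, then descend.

Emit:
apply_moves --pt "0 0.5 0 0 0 -0.04 10" --pt "0 0.5 0 0 0 0 10" --pt "0 0 0.5 0 0 0 10" --pt "0 0 0.5 0 0 0 10" --pt "0 0 0.3 0 0 0 10" --pt "0 0 0.18 0 0 0 10" --pt "0 0 0.02 0 0 0 10" --pt "0 0 0 0 0 0 10"

```text
time: 7.3
tcp_pos: [0.6283, 0.0513, 0.0515]
eef_rot: [0.734, 0.674, 0.059, 0.065]
force: [-1.5, -0.5, 0.5]
opening: 0.0199
finger_force: 25.9
```

```bash
python3 - <<'E'
from h import *
need(bd(.01,.03,.0045),Rt(z=-bz,y=bx)); print(inb(bot.state()['tcp_pos']))
E
```

```text
t 7.3 tcp [0.6283 0.0513 0.0515] q [-0.31  0.69  0.16  2.09 -0.28  0.2  -0.  ] open 0.0199 F [-1.5 -0.5  0.5] ff 25.85
shift [ 0.   -0.01  0.08] turn [0.02 0.   0.02]
[0.01056727 0.02994289 0.00775183]
```

Lower in sub-millimetre rows, watching the force.

Emit:
apply_moves --pt "0 0 0.03 0 0 0 10" --pt "0 0 0.02 0 0 0 10" --pt "0 0 0.02 0 0 0 10" --pt "0 0 0 0 0 0 10"

```text
time: 7.7
tcp_pos: [0.6288, 0.0514, 0.0487]
eef_rot: [0.733, 0.674, 0.059, 0.065]
force: [-0.2, -0.0, -1.4]
opening: 0.0203
finger_force: 25.9
```

Emit:
apply_moves --pt "0 0 0.02 0 0 0 10" --pt "0 0 0.015 0 0 0 10" --pt "0 0 0 0 0 0 10"

```text
time: 8.0
tcp_pos: [0.629, 0.0514, 0.0479]
eef_rot: [0.733, 0.674, 0.06, 0.065]
force: [-4.7, -0.5, 10.4]
opening: 0.02
finger_force: 27.1
```

Emit:
apply_moves --pt "0 0 -0.01 0 0 0 22" --pt "0 0 0 0 0 0 26" --pt "0 0 0 0 0 0 35" --pt "0 0 0 0 0 0 45" --pt "0 0 0 0 0 0 45" --pt "0 0 -0.2 0 0 0 45" --pt "0 0 -0.5 0 0 0 45" --pt "0 0 -1 0 0 0 45" --pt "0 0 -1 0 0 0 45" --pt "0 0 -1 0 0 0 45"

```text
time: 9.0
tcp_pos: [0.6024, 0.0535, 0.195]
eef_rot: [0.734, 0.674, 0.059, 0.065]
force: [0.2, 0.8, -0.0]
opening: 0.0452
finger_force: 0.0
```

Emit:
apply_moves --pt "0 0 -1 0 0 0 85" --pt "0 0 0 0 0 0 85" --pt "0 0 0 0 0 0 85"

```text
time: 9.3
tcp_pos: [0.5962, 0.0546, 0.2339]
eef_rot: [0.733, 0.674, 0.061, 0.065]
force: [0.1, 0.5, 1.0]
opening: 0.0846
finger_force: 0.0
```

```bash
python3 - <<'E'
from h import *
i=bot.camera_info("wrist");I=bot.capture("wrist");cv2.imwrite('pics/w3.png',I)
print(proj(i,bd(.01,.03,.012)))
W=eraser(I,i,lambda u,v:onb(i,u,v,.012),(200,100,380,330)); print('board frame',inb(W.mean(0)), np.degrees([np.arctan2(*(inb(W[k+1])-inb(W[k]))[:2]) for k in(0,1)]))
# board corners expected in this view
for x in(-.11,.11):
  for y in(.13,): print(proj(i,bd(x,y,0)))
need((.5412,-.2762,.25),Rt(y=cl(-96)))
E
```

```text
[281.53084368 183.55203767]
box [[271.0, 156.0], [292.0, 156.0], [292.0, 210.0], [271.0, 210.0]] sides [0.0188 0.0508 0.0197 0.0507] centre [0.627  0.0515 0.0555] len dir -94.3
board frame [0.00997294 0.02994551 0.012     ] [ 89.76068674 179.27625494]
[143.35036075  67.1196404 ]
[397.11829281  68.47496233]
t 9.35 tcp [0.5958 0.0545 0.2327] q [-0.47  0.4   0.36  2.04 -0.18  0.56 -0.09] open 0.0849 F [ 0.4  0.7 -0.3] ff 0.0
shift [-8.35 -0.58 -0.54] turn [ 1.31 -1.34 15.15]
```

View pics/w3.png

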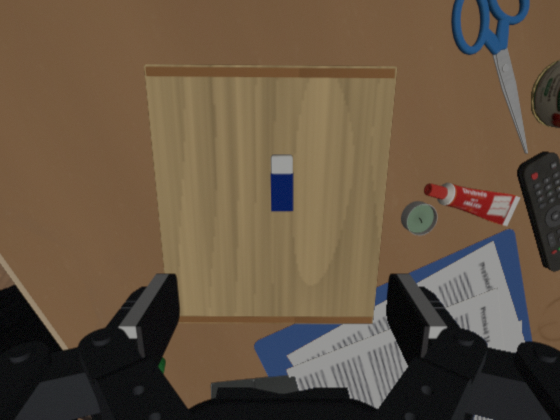

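The eraser lies flat at (282,183), which is board frame (0.010, 0.030), and the board corners match the prediction. Next is the caddy.

Emit:
apply_moves --pt "-0.93 -0.06 -0.06 0 0 0 85" --pt "-0.93 -0.06 -0.06 0 0 0 85" --pt "-0.93 -0.06 -0.06 0 0 0 85" --pt "-0.93 -0.06 -0.06 0 0 0 85" --pt "-0.93 -0.06 -0.06 0 0 0 85" --pt "-0.93 -0.06 -0.06 0 0 0 85" --pt "-0.93 -0.06 -0.06 0 0 0 85" --pt "-0.93 -0.06 -0.06 0 0 0 85" --pt "-0.93 -0.06 -0.06 0 0 0 85" --pt "0 0 0 0.082 -0.084 0.947 85"

```text
time: 10.35
tcp_pos: [0.5398, -0.2847, 0.249]
eef_rot: [0.77, 0.633, 0.055, 0.062]
force: [-0.5, 0.6, 0.5]
opening: 0.0848
finger_force: 0.0
```

Emit:
apply_moves --pt "0 0 0 0.082 -0.084 0.947 85" --pt "0 0 0 0.082 -0.084 0.947 85" --pt "0 0 0 0.082 -0.084 0.947 85" --pt "0 0 0 0.082 -0.084 0.947 85" --pt "0 0 0 0.082 -0.084 0.947 85" --pt "0 0 0 0.082 -0.084 0.947 85" --pt "0 0 0 0.082 -0.084 0.947 85" --pt "0 0 0 0.082 -0.084 0.947 85" --pt "0 0 0 0.082 -0.084 0.947 85" --pt "0 0 0 0.082 -0.084 0.947 85"

```text
time: 11.35
tcp_pos: [0.5423, -0.277, 0.2483]
eef_rot: [0.981, 0.192, 0.019, 0.022]
force: [-0.3, -0.6, 0.2]
opening: 0.0853
finger_force: 0.0
```

Emit:
apply_moves --pt "0 0 0 0.082 -0.084 0.947 85" --pt "0 0 0 0.082 -0.084 0.947 85" --pt "0 0 0 0.082 -0.084 0.947 85" --pt "0 0 0 0.082 -0.084 0.947 85" --pt "0 0 0 0.082 -0.084 0.947 85" --pt "0 0 0 0 0 0 85" --pt "0 0 0 0 0 0 85"

```text
time: 12.05
tcp_pos: [0.5425, -0.2772, 0.2489]
eef_rot: [0.999, -0.051, -0.001, 0.001]
force: [-0.3, -0.8, -0.4]
opening: 0.0848
finger_force: 0.0
```

```bash
python3 - <<'E'
from h import *
need((.5412,-.2762,.25),Rt(y=cl(-96)))
i=bot.camera_info("wrist");I=bot.capture("wrist");cv2.imwrite('pics/w4.png',I)
print(proj(i,(.5412,-.2762,.097)))
E
```

```text
t 12.05 tcp [ 0.5425 -0.2772  0.2489] q [-0.14  0.55  0.8   1.89 -0.49  0.92 -0.78] open 0.0848 F [-0.3 -0.8 -0.4] ff 0.0
shift [-0.04 -0.02 -0.03] turn [0.01 0.02 0.02]
[281.27500588 190.78313389]
```

View pics/w4.png

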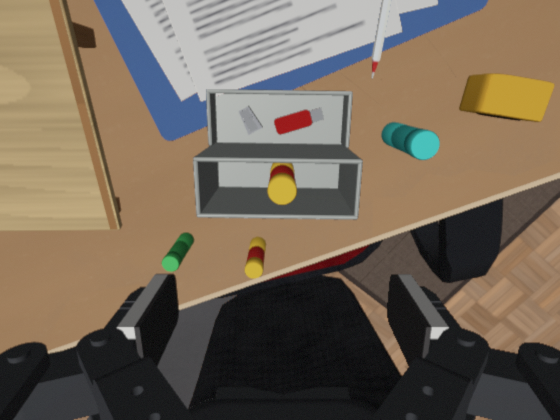

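Glue top circle is at about (282,190), as predicted, and the slot rim spans (197–358, 158–217) and is square to the gripper.

Emit:
apply_moves --pt "-0.04 -0.02 0.5 0 0.02 0 62" --pt "0 0 0.9 0 0 0 62" --pt "0 0 0.9 0 0 0 62" --pt "0 0 0.7 0 0 0 62" --pt "0 0 0.6 0 0 0 62" --pt "0 0 0.5 0 0 0 62" --pt "0 0 0.5 0 0 0 62" --pt "0 0 0.2 0 0 0 62" --pt "0 0 0.1 0 0 0 62" --pt "0 0 0 0 0 0 62"

```text
time: 13.1
tcp_pos: [0.5416, -0.2767, 0.0543]
eef_rot: [0.999, -0.052, 0.001, 0.0]
force: [-0.1, 1.3, -0.5]
opening: 0.0622
finger_force: 0.0
```

Emit:
apply_moves --pt "0 0 0 0 0 0 40" --pt "0 0 0 0 0 0 15" --pt "0 0 0 0 0 0 15" --pt "0 0 0 0 0 0 15" --pt "0 0 0 0 0 0 15" --pt "0 0 0 0 0 0 15" --pt "0 0 0 0 0 0 15" --grip_force 25

```text
time: 13.8
tcp_pos: [0.5421, -0.2766, 0.055]
eef_rot: [0.999, -0.052, 0.001, 0.001]
force: [-0.4, 0.6, 7.1]
opening: 0.0244
finger_force: 25.0
```

Emit:
apply_moves --pt "0 0 -0.3 0 0 0 15" --pt "0 0 -0.7 0 0 0 15" --pt "0 0 -0.8 0 0 0 15" --pt "0 0 -0.8 0 0 0 15" --pt "0 0 -0.8 0 0 0 15" --pt "0 0 -0.8 0 0 0 15" --pt "0 0 -0.3 0 0 0 15" --pt "0 0 0 0 0 0 15"

```text
time: 14.6
tcp_pos: [0.5419, -0.2766, 0.2361]
eef_rot: [0.999, -0.052, 0.002, 0.001]
force: [0.2, -0.3, -0.7]
opening: 0.0243
finger_force: 24.6
```

```bash
python3 - <<'E'
from h import *
need((.575,.25,.235),Rt(y=bx))
i=bot.camera_info("wrist");I=bot.capture("wrist");cv2.imwrite('pics/w5.png',I)
E
```

```text
t 14.6 tcp [ 0.5419 -0.2766  0.2361] q [-0.13  0.56  0.79  1.91 -0.51  0.88 -0.76] open 0.0243 F [ 0.2 -0.3 -0.7] ff 24.63
shift [-5.500e-01 -1.318e+01  1.000e-02] turn [  0.04  -0.03 -15.17]
```

View pics/w5.png

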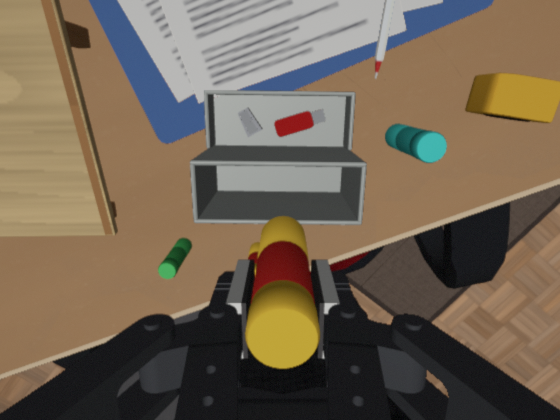

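The glue stick is held upright and clear of the caddy; its top is at (282,330). I'll carry it to the free desk area left of the board.

Emit:
apply_moves --pt "-0.04 -0.94 0 0 0 0 15" --pt "-0.04 -0.94 0 0 0 0 15" --pt "-0.04 -0.94 0 0 0 0 15" --pt "-0.04 -0.94 0 0 0 0 15" --pt "-0.04 -0.94 0 0 0 0 15" --pt "-0.04 -0.94 0 0 0 0 15" --pt "-0.04 -0.94 0 0 0 0 15" --pt "0 0 0 0 0 -1 15" --pt "0 0 0 0 0 -1 15" --pt "0 0 0 0 0 -1 15"

```text
time: 15.65
tcp_pos: [0.5568, -0.0125, 0.2322]
eef_rot: [0.994, 0.107, -0.001, 0.001]
force: [-0.3, -0.1, -1.2]
opening: 0.0245
finger_force: 24.8
```

Emit:
apply_moves --pt "0 0 0 0 0 -1 15" --pt "0 0 0 0 0 -1 15" --pt "0 0 0 0 0 -1 15" --pt "0 0 0 0 0 -1 15" --pt "0 0 0 0 0 -1 15" --pt "0 0 0 0 0 -1 15" --pt "0 0 0 0 0 -1 15" --pt "0 0 0 0 0 -1 15" --pt "0 0 0 0 0 -1 15" --pt "0 0 0 0 0 -1 15"

```text
time: 16.65
tcp_pos: [0.5568, -0.0132, 0.2322]
eef_rot: [0.808, 0.59, -0.001, -0.0]
force: [0.8, 0.4, -0.8]
opening: 0.0244
finger_force: 24.8
```

Emit:
apply_moves --pt "0 0 0 0 0 -1 15" --pt "0 0 0 0 0 -1 15" --pt "0 0 0 0 0 -0.17 15" --pt "0 0 0 0 0 0 15"

```text
time: 17.05
tcp_pos: [0.5572, -0.0135, 0.2329]
eef_rot: [0.738, 0.675, -0.0, 0.0]
force: [0.8, 0.9, -1.1]
opening: 0.0244
finger_force: 24.8
```

```bash
python3 - <<'E'
from h import *
need((.575,.25,.235),Rt(y=bx))
need((.575,.25,.053),Rt(y=bx))
E
```

```text
t 17.05 tcp [ 0.5572 -0.0135  0.2329] q [-0.35  0.42  0.37  2.   -0.21  0.76  0.06] open 0.0244 F [ 0.8  0.9 -1.1] ff 24.76
shift [ 6.6  -0.14 -0.06] turn [-0.    0.01 -0.02]
t 17.05 tcp [ 0.5572 -0.0135  0.2329] q [-0.35  0.42  0.37  2.   -0.21  0.76  0.06] open 0.0244 F [ 0.8  0.9 -1.1] ff 24.76
shift [ 6.6  -0.14  4.49] turn [-0.    0.01 -0.02]
```

Emit:
apply_moves --pt "0.94 -0.02 0 0 0 0 15" --pt "0.94 -0.02 0 0 0 0 15" --pt "0.94 -0.02 0 0 0 0 15" --pt "0.94 -0.02 0 0 0 0 15" --pt "0.94 -0.02 0 0 0 0 15" --pt "0.94 -0.02 0 0 0 0 15" --pt "0.94 -0.02 0 0 0 0 15" --pt "0 0 0.5 0 0 0 15" --pt "0 0 0.9 0 0 0 15" --pt "0 0 0.9 0 0 0 15"

```text
time: 18.05
tcp_pos: [0.5751, 0.2499, 0.1405]
eef_rot: [0.738, 0.675, 0.001, 0.001]
force: [-0.2, 0.5, -0.6]
opening: 0.0242
finger_force: 24.8
```

Emit:
apply_moves --pt "0 0 0.9 0 0 0 15" --pt "0 0 0.7 0 0 0 15" --pt "0 0 0.4 0 0 0 15" --pt "0 0 0.1 0 0 0 15" --pt "0 0 0.05 0 0 0 15" --pt "0 0 0 0 0 0 15"

```text
time: 18.65
tcp_pos: [0.576, 0.2493, 0.0567]
eef_rot: [0.737, 0.675, 0.001, 0.001]
force: [0.8, -0.5, -0.3]
opening: 0.0239
finger_force: 24.8
```

Emit:
apply_moves --pt "0 0 0.02 0 0 0 15" --pt "0 0 0.02 0 0 0 15" --pt "0 0 0 0 0 0 15"

```text
time: 18.95
tcp_pos: [0.5756, 0.2493, 0.0548]
eef_rot: [0.737, 0.676, 0.001, 0.001]
force: [-0.3, -0.0, -0.6]
opening: 0.0243
finger_force: 24.8
```

Emit:
apply_moves --pt "0 0 0.04 0 0 0 15" --pt "0 0 0.03 0 0 0 15" --pt "0 0 0.02 0 0 0 15" --pt "0 0 0 0 0 0 15"

```text
time: 19.35
tcp_pos: [0.5753, 0.249, 0.0504]
eef_rot: [0.737, 0.676, 0.0, 0.001]
force: [0.5, 0.2, -1.0]
opening: 0.0241
finger_force: 24.8
```

Emit:
apply_moves --pt "0 0 0.02 0 0 0 15" --pt "0 0 0.015 0 0 0 15" --pt "0 0 0 0 0 0 15"

```text
time: 19.65
tcp_pos: [0.5756, 0.2491, 0.05]
eef_rot: [0.737, 0.676, 0.001, 0.001]
force: [-1.7, -1.1, 8.7]
opening: 0.0243
finger_force: 25.6
```

Emit:
apply_moves --pt "0 0 -0.01 0 0 0 27" --pt "0 0 0 0 0 0 30" --pt "0 0 0 0 0 0 40" --pt "0 0 0 0 0 0 55" --pt "0 0 0 0 0 0 60" --pt "0 0 -0.4 0 0 0 60" --pt "0 0 -0.8 0 0 0 60" --pt "0 0 -1 0 0 0 60" --pt "0 0 -1 0 0 0 60" --pt "0 0 -1 0 0 0 60"

```text
time: 20.65
tcp_pos: [0.5749, 0.249, 0.2203]
eef_rot: [0.737, 0.676, 0.0, 0.001]
force: [-0.3, 0.4, 0.1]
opening: 0.06
finger_force: 0.0
```

Emit:
apply_moves --pt "0 0 -1 0 0 0 60" --pt "0 0 0 0 1 0 60" --pt "0 0 0 0 1 0 60" --pt "0 0 0 0 1 0 60" --pt "0 0 0 0 1 0 60" --pt "0 0 0 0 0 0 60"

```text
time: 21.25
tcp_pos: [0.5758, 0.2443, 0.2582]
eef_rot: [0.723, 0.658, 0.154, -0.139]
force: [0.3, -1.5, 0.4]
opening: 0.06
finger_force: 0.0
```

```bash
python3 - <<'E'
from h import *
s=bot.state(); print(R.from_quat(s['eef_rot']).as_matrix().round(2)); need((.5756,.2491,.25),Rt(y=bx))
i=bot.camera_info("wrist");I=bot.capture("wrist");cv2.imwrite('pics/w6.png',I)
print(proj(i,(.5756,.2491,.092)),proj(i,(.5756,.2491,0)))
i=bot.camera_info("scene");I=bot.capture("scene");cv2.imwrite('pics/s6.png',I); print(proj(i,(.5756,.2491,.092)),proj(i,(.5756,.2491,0)))
E
```

```text
[[ 0.09  1.    0.04]
 [ 0.91 -0.09  0.4 ]
 [ 0.41  0.   -0.91]]
t 21.25 tcp [0.5758 0.2443 0.2582] q [-0.37  0.42  0.1   1.96 -0.68  0.72  0.13] open 0.06 F [ 0.3 -1.5  0.4] ff 0.0
shift [ 0.02 -0.02  0.23] turn [ 0.03 -4.   -0.07]
[282.10932007 259.13613811] [282.05452441 257.39841254]
[194.92034755 152.11976933] [199.14950963 177.81282636]
```

View pics/w6.png

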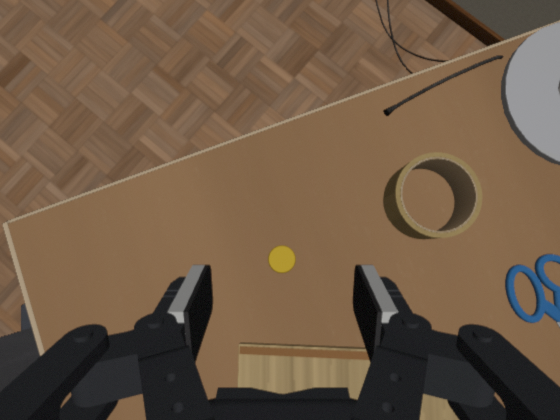

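The glue stick stands upright at (282,259) as predicted, with tape roll at (438,195) out of the way. Leaning right drives joint 5 toward its limit, so I'll regrasp with the body leaning left 60°, and place leaning right 30°.

Emit:
apply_moves --pt "0 0 0 0 -1 0 60" --pt "0 0 0 0 -1 0 60" --pt "0 0 0 0 -1 0 60" --pt "0 0 0 0 -1 0 60" --pt "0 0 0 0 -1 0 60" --pt "0 0 0 0 -1 0 60" --pt "0 0 0 0 -1 0 60" --pt "0 0 0 0 -1 0 60" --pt "0 0 0 0 -1 0 60" --pt "0 0 0 0 -1 0 60"

```text
time: 22.35
tcp_pos: [0.5751, 0.2528, 0.2593]
eef_rot: [0.7, 0.643, -0.227, 0.214]
force: [0.4, 0.3, 0.7]
opening: 0.0601
finger_force: 0.0
```

Emit:
apply_moves --pt "0 0 0 0 -1 0 60" --pt "0 0 0 0 -1 0 60" --pt "0 0 0 0 -1 0 60" --pt "0 0 0 0 -1 0 60" --pt "0 0 0 0 0 0 60" --pt "0 0 0 0 0 0 60"

```text
time: 22.95
tcp_pos: [0.5749, 0.2516, 0.2578]
eef_rot: [0.638, 0.585, -0.367, 0.34]
force: [0.8, -0.8, 0.5]
opening: 0.0596
finger_force: 0.0
```

```bash
cat >> h.py <<'E'
hx=np.array([np.cos(b),np.sin(b),0])
S60,C60=np.sin(np.pi/3),.5
E
python3 - <<'E'
from h import *
s=bot.state(); print(R.from_quat(s['eef_rot']).as_matrix().round(2))
zt=-by*S60-np.array([0,0,C60]); P=np.array([.5756,.2491,.076])
need(P-.10*zt,Rt(z=zt,y=hx)); need(P+.007*zt,Rt(z=zt,y=hx))
E
```

```text
[[ 0.05  1.   -0.07]
 [ 0.5  -0.08 -0.86]
 [-0.87  0.   -0.5 ]]
t 22.95 tcp [0.5749 0.2516 0.2578] q [-1.14  0.92  0.65  1.52  0.3   1.51 -0.73] open 0.0596 F [ 0.8 -0.8  0.5] ff 0.0
shift [ 3.91  0.02 -0.18] turn [ 0.06  0.01 -0.02]
t 22.95 tcp [0.5749 0.2516 0.2578] q [-1.14  0.92  0.65  1.52  0.3   1.51 -0.73] open 0.0596 F [ 0.8 -0.8  0.5] ff 0.0
shift [3.91 0.   2.5 ] turn [ 0.06  0.01 -0.02]
```

Emit:
apply_moves --pt "0.5 0 -0.18 0.06 0 0 60" --pt "0.7 0 0 0 0 0 60" --pt "0.7 0 0 0 0 0 60" --pt "0.7 0 0 0 0 0 60" --pt "0.7 0 0 0 0 0 60" --pt "0.4 0 0 0 0 0 60" --pt "0.2 0 0 0 0 0 60" --pt "0 0 0 0 0 0 60"

```text
time: 23.75
tcp_pos: [0.5828, 0.3332, 0.1265]
eef_rot: [0.64, 0.584, -0.37, 0.337]
force: [-0.0, 0.2, 0.3]
opening: 0.0602
finger_force: 0.0
```

```bash
python3 - <<'E'
from h import *
zt=-by*S60-np.array([0,0,C60]); P=np.array([.5756,.2491,.076])
need(P+.007*zt,Rt(z=zt,y=hx))
i=bot.camera_info("wrist");print(np.array(i['pose'])[:3,3],proj(i,(.5756,.2491,.092)),proj(i,(.5756,.2491,0)))
cv2.imwrite('pics/w7.png',bot.capture("wrist"))
E
```

```text
t 23.75 tcp [0.5828 0.3332 0.1265] q [-1.13  1.12  0.58  1.36  0.19  1.53 -0.81] open 0.0602 F [-0.   0.2  0.3] ff 0.0
shift [0.04 0.02 2.63] turn [-0.04  0.   -0.02]
[0.5971413  0.4942648  0.13252761] [283.40501891 229.69203548] [283.42453606 107.07021287]
```

View pics/w7.png

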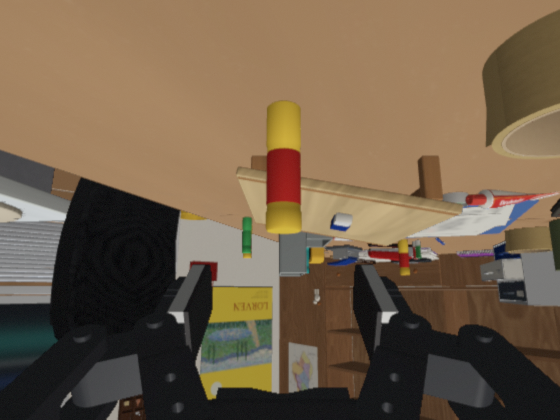

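The glue stick (top at (284,222), bottom at (284,107), view upside down) is centred between the fingers, so I advance and close.

Emit:
apply_moves --pt "0.04 0.02 0.5 0 0 0 60" --pt "0 0 0.6 0 0 0 60" --pt "0 0 0.6 0 0 0 60" --pt "0 0 0.5 0 0 0 60" --pt "0 0 0.3 0 0 0 60" --pt "0 0 0.13 0 0 0 60" --pt "0 0 0 0 0 0 60" --pt "0 0 0 0 0 0 45"

```text
time: 24.6
tcp_pos: [0.5754, 0.244, 0.0726]
eef_rot: [0.64, 0.584, -0.37, 0.337]
force: [-0.2, -0.4, -0.5]
opening: 0.0466
finger_force: 0.0
```

Emit:
apply_moves --pt "0 0 0 0 0 0 30" --pt "0 0 0 0 0 0 15" --pt "0 0 0 0 0 0 15" --pt "0 0 0 0 0 0 15" --pt "0 0 0 0 0 0 15" --pt "0 0 0 0 0 0 15" --grip_force 30

```text
time: 25.2
tcp_pos: [0.5752, 0.2432, 0.0724]
eef_rot: [0.64, 0.583, -0.37, 0.337]
force: [0.3, 2.1, 4.2]
opening: 0.024
finger_force: 31.7
```

```bash
python3 - <<'E'
from h import *
zt=-by*S60-np.array([0,0,C60]); P=np.array([.5756,.2491,.076])
need(P+.007*zt,Rt(z=zt,y=hx))
E
```

```text
t 25.2 tcp [0.5752 0.2432 0.0724] q [-1.1   1.14  0.58  1.56  0.22  1.31 -0.84] open 0.024 F [0.3 2.1 4.2] ff 31.7
shift [-0. -0.  0.] turn [-0.05  0.01 -0.02]
```

Emit:
apply_moves --pt "-0.3 0 -0.17 0 0 0 15" --pt "-0.7 0 -0.4 0 0 0 15" --pt "-0.8 0 -0.46 0 0 0 15" --pt "-0.8 0 -0.46 0 0 0 15" --pt "-0.8 0 -0.46 0 0 0 15" --pt "-0.8 0 -0.46 0 0 0 15" --pt "0 0 0 0 0 0 15"

```text
time: 25.9
tcp_pos: [0.5767, 0.2422, 0.2714]
eef_rot: [0.642, 0.583, -0.367, 0.337]
force: [-0.3, -0.3, -0.3]
opening: 0.0235
finger_force: 31.6
```

```bash
cat >> h.py <<'E'
ztp=by*.5-bz*S60
def gp(x,y,z): "TCP for glue axis at board x, glue mid y, axis height z"; return bd(x,y-.030,z)+.007*ztp
RG=Rt(z=ztp,y=bx)
E
python3 - <<'E'
from h import *
need(gp(.05,.015,.10),RG); print(gp(.05,.015,.10))
E
```

```text
t 25.9 tcp [0.5767 0.2422 0.2714] q [-1.13  0.9   0.66  1.52  0.3   1.52 -0.72] open 0.0235 F [-0.3 -0.3 -0.3] ff 31.63
shift [-0.07  2.32  6.51] turn [-1.76 14.93  0.4 ]
[0.64850066 0.00797387 0.1431931 ]
```

Emit:
apply_moves --pt "0 0 0 -0.11 0.933 0.025 15" --pt "0 0 0 -0.11 0.933 0.025 15" --pt "0 0 0 -0.11 0.933 0.025 15" --pt "0 0 0 -0.11 0.933 0.025 15" --pt "0 0 0 -0.11 0.933 0.025 15" --pt "0 0 0 -0.11 0.933 0.025 15" --pt "0 0 0 -0.11 0.933 0.025 15" --pt "0 0 0 -0.11 0.933 0.025 15"

```text
time: 26.7
tcp_pos: [0.5749, 0.2425, 0.2662]
eef_rot: [0.723, 0.677, -0.067, 0.12]
force: [-0.5, 0.3, -1.2]
opening: 0.0236
finger_force: 31.5
```

Emit:
apply_moves --pt "0 0 0 -0.11 0.933 0.025 15" --pt "0 0 0 -0.11 0.933 0.025 15" --pt "0 0 0 -0.11 0.933 0.025 15" --pt "0 0 0 -0.11 0.933 0.025 15" --pt "0 0 0 -0.11 0.933 0.025 15" --pt "0 0 0 -0.11 0.933 0.025 15" --pt "0 0 0 -0.11 0.933 0.025 15" --pt "0 0 0 -0.11 0.933 0.025 15" --pt "0 0 0 0 0 0 15" --pt "0 0 0 0 0 0 15"

```text
time: 27.7
tcp_pos: [0.5755, 0.2409, 0.2655]
eef_rot: [0.696, 0.666, 0.242, -0.112]
force: [0.5, 0.7, -0.8]
opening: 0.0236
finger_force: 31.5
```

```bash
python3 - <<'E'
from h import *
need(gp(.05,.015,.10),RG)
E
```

```text
t 27.7 tcp [0.5755 0.2409 0.2655] q [-0.17  0.38 -0.14  2.07 -0.84  0.5   0.38] open 0.0236 F [ 0.5  0.7 -0.8] ff 31.52
shift [-6.58  1.79  0.17] turn [-0.06  0.07 -0.05]
```

Emit:
apply_moves --pt "-0.82 0.22 0.02 0 0 0 15" --pt "-0.82 0.22 0.02 0 0 0 15" --pt "-0.82 0.22 0.02 0 0 0 15" --pt "-0.82 0.22 0.02 0 0 0 15" --pt "-0.82 0.22 0.02 0 0 0 15" --pt "-0.82 0.22 0.02 0 0 0 15" --pt "-0.82 0.22 0.02 0 0 0 15" --pt "-0.82 0.22 0.02 -0.06 0.07 -0.05 15" --pt "0 0 0 0 0 0 15" --pt "0 0 0 0 0 0 15"

```text
time: 28.7
tcp_pos: [0.6481, 0.013, 0.1433]
eef_rot: [0.692, 0.669, 0.247, -0.113]
force: [0.9, -0.6, 1.2]
opening: 0.0237
finger_force: 31.5
```

```bash
python3 - <<'E'
from h import *
need(gp(.05,.015,.10),RG)
need(gp(.043,.015,.022),RG)
i=bot.camera_info("wrist");I=bot.capture("wrist");cv2.imwrite('pics/w8.png',I)
t=bot.state()['tcp_pos']-.007*ztp
print('axis end bottom/top expected',proj(i,t+by*.076),proj(i,t-by*.016),'eraser expected',proj(i,bd(.01,.03,.012)))
print('er ends',proj(i,bd(.01,.056,.012)),proj(i,bd(.01,.004,.012)))
# measure glue yellow/red extents
h=cv2.cvtColor(I,cv2.COLOR_BGR2HSV)
m=cv2.inRange(h,np.array((15,170,120)),np.array((32,255,255)))|cv2.inRange(h,np.array((0,170,60)),np.array((8,255,255)))
m[:, :200]=0;m[:,360:]=0
c=max(cv2.findContours(m,cv2.RETR_EXTERNAL,cv2.CHAIN_APPROX_NONE)[0],key=cv2.contourArea);print(cv2.minAreaRect(c),cv2.boundingRect(c))
E
```

```text
t 28.7 tcp [0.6481 0.013  0.1433] q [ 0.26  0.64 -0.17  1.98 -0.88  0.57  0.86] open 0.0237 F [ 0.9 -0.6  1.2] ff 31.53
shift [-0.11  0.02 -0.06] turn [-0.03 -0.01  0.06]
t 28.7 tcp [0.6481 0.013  0.1433] q [ 0.26  0.64 -0.17  1.98 -0.88  0.57  0.86] open 0.0237 F [ 0.9 -0.6  1.2] ff 31.53
shift [-1.09 -0.16  1.63] turn [-0.03 -0.01  0.06]
axis end bottom/top expected [284.39577324 118.23162416] [282.83568836 323.99515709] eraser expected [226.22895273 227.76312673]
er ends [227.80243401 191.10134772] [224.58100053 266.16006212]
((281.98785400390625, 218.62515258789062), (219.28440856933594, 55.70296096801758), 89.20427703857422) (255, 109, 57, 220)
```

View pics/w8.png

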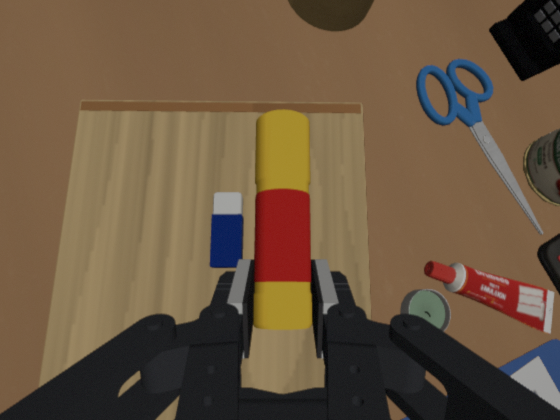

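The glue stick spans (283,112)–(283,328) parallel to the eraser (227,230), as predicted. I've now viewed 11 pictures, one over the limit of 10, so I'll work from numbers only from here. Descending.

Emit:
apply_moves --pt "-0.22 -0.03 0.33 0 0 0.06 15" --pt "-0.22 -0.03 0.33 0 0 0 15" --pt "-0.22 -0.03 0.33 0 0 0 15" --pt "-0.22 -0.03 0.33 0 0 0 15" --pt "-0.21 -0.03 0.31 0 0 0 15" --pt "0 0 0 0 0 0 15" --pt "0 0 0 0 0 0 15"

```text
time: 29.45
tcp_pos: [0.6548, 0.0051, 0.0651]
eef_rot: [0.695, 0.665, 0.248, -0.114]
force: [0.2, 1.3, -0.4]
opening: 0.0238
finger_force: 31.5
```

```bash
python3 - <<'E'
from h import *
need(gp(.043,.015,.022),RG); need(gp(.043,.015,.0135),RG)
E
```

```text
t 29.45 tcp [0.6548 0.0051 0.0651] q [ 0.33  0.77 -0.26  1.99 -0.95  0.45  0.99] open 0.0238 F [ 0.2  1.3 -0.4] ff 31.53
shift [0.05 0.   0.03] turn [-0.   -0.03 -0.04]
t 29.45 tcp [0.6548 0.0051 0.0651] q [ 0.33  0.77 -0.26  1.99 -0.95  0.45  0.99] open 0.0238 F [ 0.2  1.3 -0.4] ff 31.53
shift [-0.06  0.    0.21] turn [-0.   -0.03 -0.04]
```

Emit:
apply_moves --pt "-0.02 0 0.07 0 0 0 15" --pt "-0.02 0 0.07 0 0 0 15" --pt "-0.02 0 0.05 0 0 0 15" --pt "-0.005 0 0.01 0 0 0 15" --pt "0 0 0 0 0 0 15"

```text
time: 29.95
tcp_pos: [0.6567, 0.0071, 0.0577]
eef_rot: [0.695, 0.666, 0.248, -0.113]
force: [-0.2, -0.4, -0.9]
opening: 0.0237
finger_force: 31.5
```

Emit:
apply_moves --pt "-0.006 0 0.01 0 0 0 15" --pt "-0.006 0 0.01 0 0 0 15" --pt "0 0 0 0 0 0 15"

```text
time: 30.25
tcp_pos: [0.6568, 0.007, 0.0571]
eef_rot: [0.695, 0.666, 0.248, -0.113]
force: [-1.7, -1.1, 3.2]
opening: 0.0235
finger_force: 32.0
```

```bash
python3 - <<'E'
from h import *
need(gp(.033,.015,.0125),RG); print(inb(bot.state()['tcp_pos']-.007*ztp)+[0,.03,0], np.dot(bot.state()['force'],bz))
E
```

```text
t 30.25 tcp [0.6568 0.007  0.0571] q [ 0.34  0.78 -0.27  1.99 -0.96  0.43  1.  ] open 0.0235 F [-1.7 -1.1  3.2] ff 32.03
shift [-0.01 -0.26  0.03] turn [ 0.01 -0.03 -0.02]
[0.0433257  0.01479194 0.01378685] 3.4293911922684295
```

Emit:
apply_moves --pt "0 -0.08 0 0 0 0 15" --pt "0 -0.08 0 0 0 0 15" --pt "0 -0.06 0 0 0 0 15" --pt "0 0 0 0 0 0 15"

```text
time: 30.65
tcp_pos: [0.648, 0.0079, 0.0555]
eef_rot: [0.695, 0.666, 0.248, -0.113]
force: [0.6, -0.0, 5.7]
opening: 0.0235
finger_force: 32.1
```

Emit:
apply_moves --pt "0 -0.02 0 0 0 0 15" --pt "0 -0.02 0 0 0 0 15" --pt "0 0 0 0 0 0 15"

```text
time: 30.95
tcp_pos: [0.6468, 0.008, 0.0553]
eef_rot: [0.695, 0.666, 0.248, -0.113]
force: [0.9, 0.1, 5.7]
opening: 0.0237
finger_force: 32.0
```

```bash
cat > m.py <<'E'
from h import *
s=bot.state();print(inb(s['tcp_pos']-.007*ztp)+[0,.03,0],'F board',[round(float(np.dot(s['force'],v)),2) for v in(bx,by,bz)])
i=bot.camera_info("wrist");I=bot.capture("wrist")
h=cv2.cvtColor(I,cv2.COLOR_BGR2HSV)
m=cv2.inRange(h,np.array((105,120,40)),np.array((130,255,255)));m[:120]=0;m[330:]=0;m[:,:140]=0;m[:,330:]=0
c=max(cv2.findContours(m,cv2.RETR_EXTERNAL,cv2.CHAIN_APPROX_NONE)[0],key=cv2.contourArea);x,y,w,hh=cv2.boundingRect(c)
print('blue box',x,y,w,hh,'left edge board',inb(onb(i,x,y+hh/2,.012)).round(4),'right',inb(onb(i,x+w,y+hh/2,.012)).round(4),'low',inb(onb(i,x+w/2,y+hh,.012)).round(4))
m=cv2.inRange(h,np.array((15,170,120)),np.array((32,255,255)))|cv2.inRange(h,np.array((0,170,60)),np.array((8,255,255)));m[:,:200]=0;m[:,380:]=0
c=max(cv2.findContours(m,cv2.RETR_EXTERNAL,cv2.CHAIN_APPROX_NONE)[0],key=cv2.contourArea);r=cv2.boundingRect(c)
print('glue',r,cv2.minAreaRect(c)); print('left/right at axis height',inb(onb(i,r[0],r[1]+80,.0125)).round(4),inb(onb(i,r[0]+r[2],r[1]+80,.0125)).round(4),'top end',inb(onb(i,r[0]+r[2]/2,r[1],.0125)).round(4),'low end',inb(onb(i,r[0]+r[2]/2,r[1]+r[3],.025)).round(4))
need(gp(.033,.015,.0125),RG)
E
python3 m.py
```

```text
[0.0331193  0.01487629 0.01376804] F board [1.82, 0.21, 5.42]
blue box 207 165 49 79 left edge board [-0.0012  0.021   0.012 ] right [0.0209 0.0209 0.012 ] low [0.0104 0.0031 0.012 ]
glue (255, 110, 57, 219) ((281.9580993652344, 219.1092987060547), (218.3394012451172, 55.70429611206055), 89.16968536376953)
left/right at axis height [0.0203 0.0276 0.0125] [0.0461 0.0275 0.0125] top end [0.0333 0.0671 0.0125] low end [ 0.0331 -0.0312  0.025 ]
t 31.0 tcp [0.6468 0.008  0.0553] q [ 0.36  0.78 -0.3   2.01 -0.97  0.41  1.02] open 0.0236 F [ 0.9 -0.5  6.5] ff 32.01
shift [-0.01 -0.    0.03] turn [ 0.01 -0.03 -0.02]
```

Emit:
apply_moves --pt "0 -0.02 0 0 0 0 15" --pt "0 -0.01 0 0 0 0 15" --pt "0 0 0 0 0 0 15" --pt "0 0 0 0 0 0 15"

```text
time: 31.4
tcp_pos: [0.6458, 0.0081, 0.0551]
eef_rot: [0.695, 0.666, 0.248, -0.113]
force: [0.7, -0.4, 5.0]
opening: 0.0238
finger_force: 32.0
```

```bash
python3 m.py
```

```text
[0.03203351 0.01488952 0.01374554] F board [1.6, -0.32, 4.82]
blue box 207 165 49 79 left edge board [-0.0022  0.021   0.012 ] right [0.0198 0.0209 0.012 ] low [0.0093 0.0031 0.012 ]
glue (255, 110, 57, 219) ((282.00152587890625, 219.1118621826172), (218.31431579589844, 55.72882080078125), 89.1987075805664)
left/right at axis height [0.0192 0.0276 0.0125] [0.045  0.0275 0.0125] top end [0.0322 0.0671 0.0125] low end [ 0.032  -0.0312  0.025 ]
t 31.45 tcp [0.6458 0.0081 0.0551] q [ 0.36  0.78 -0.3   2.01 -0.97  0.4   1.02] open 0.0235 F [ 0.7 -0.5  5.5] ff 31.99
shift [-0.01  0.02  0.03] turn [ 0.01 -0.03 -0.02]
```

Emit:
apply_moves --pt "0.005 0 -0.01 0 0 0 15" --pt "0 0 0 0 0 0 15" --pt "0 0 0 0 0 0 28" --pt "0 0 0 0 0 0 36" --pt "0 0 0 0 0 0 44" --pt "0 0 0 0 0 0 50" --pt "0 0 0 0 0 0 50"

```text
time: 32.15
tcp_pos: [0.6452, 0.008, 0.0551]
eef_rot: [0.695, 0.666, 0.248, -0.113]
force: [-0.6, -0.3, -0.2]
opening: 0.0497
finger_force: 0.0
```

```bash
python3 m.py
```

```text
[0.03149813 0.0146932  0.01376756] F board [-0.56, -0.39, -0.13]
blue box 207 165 48 79 left edge board [-0.0028  0.0208  0.012 ] right [0.0188 0.0207 0.012 ] low [0.0085 0.0029 0.012 ]
glue (254, 110, 58, 220) ((281.2536315917969, 219.5726318359375), (219.09678649902344, 56.38114929199219), 89.12309265136719)
left/right at axis height [0.0183 0.0274 0.0125] [0.0445 0.0273 0.0125] top end [0.0314 0.0669 0.0125] low end [ 0.0313 -0.0317  0.025 ]
t 32.2 tcp [0.6453 0.008  0.055 ] q [ 0.36  0.78 -0.3   2.01 -0.97  0.4   1.02] open 0.0499 F [-0.  -0.3  1.2] ff 0.0
shift [-0.01  0.04  0.03] turn [ 0.   -0.03 -0.02]
```

Released and stable. I retract along the tool axis.

Emit:
apply_moves --pt "0 0 -0.15 0 0 0 50" --pt "0 0 -0.4 0 0 0 50" --pt "0 0 -0.8 0 0 0 50" --pt "0 0 -1 0 0 0 50" --pt "0 0 -1 0 0 0 50" --pt "0 0 -0.6 0 0 0 50" --pt "0 0 0 0 0 0 50" --pt "0 0 0 0 0 0 50"

```text
time: 33.0
tcp_pos: [0.6147, -0.0691, 0.1902]
eef_rot: [0.695, 0.666, 0.248, -0.113]
force: [0.7, 0.7, -1.8]
opening: 0.0498
finger_force: 0.0
```

```bash
cat > m2.py <<'E'
from h import *
i=bot.camera_info("wrist");I=bot.capture("wrist");h=cv2.cvtColor(I,cv2.COLOR_BGR2HSV)
for n,m,hh in(('eraser',cv2.inRange(h,np.array((105,120,40)),np.array((130,255,255)))|cv2.inRange(h,np.array((0,0,150)),np.array((180,40,255))),.012),('glue',cv2.inRange(h,np.array((15,170,120)),np.array((32,255,255)))|cv2.inRange(h,np.array((0,170,60)),np.array((8,255,255))),.0125)):
    u,v=proj(i,bd(.018,.02,.012)); k=np.zeros_like(m); sl=np.s_[max(0,int(v)-110):int(v)+110,max(0,int(u)-80):int(u)+80]; k[sl]=m[sl]
    c=max(cv2.findContours(k,cv2.RETR_EXTERNAL,cv2.CHAIN_APPROX_NONE)[0],key=cv2.contourArea)
    W=np.array([inb(onb(i,*p,hh)) for p in cv2.boxPoints(cv2.minAreaRect(c))]);print(n,'centre',W.mean(0).round(4),'sides',np.linalg.norm(W-np.roll(W,-1,0),axis=1).round(4))
s=bot.state();print(s['time'],s['tcp_pos'],s['force'])
E
python3 m2.py; python3 m2.py
```

```text
eraser centre [0.008  0.0213 0.012 ] sides [0.0202 0.035  0.0197 0.035 ]
glue centre [0.0305 0.0183 0.0125] sides [0.0241 0.0961 0.0225 0.0961]
33.05 [ 0.61444522 -0.06842822  0.18942637] [ 0.17307082  0.92513708 -1.17451266]
eraser centre [0.0079 0.0213 0.012 ] sides [0.0364 0.0205 0.0364 0.02  ]
glue centre [0.0307 0.0189 0.0125] sides [0.0241 0.096  0.0225 0.096 ]
33.1 [ 0.61432304 -0.06807431  0.18895905] [ 0.59552067  0.10525108 -0.43502694]
```

Emit:
apply_moves --pt "0 0 0 0 0 0 50" --pt "0 0 0 0 0 0 50" --pt "0 0 0 0 0 0 50" --pt "0 0 0 0 0 0 50" --pt "0 0 0 0 0 0 50"

```text
time: 33.6
tcp_pos: [0.6147, -0.069, 0.1895]
eef_rot: [0.695, 0.666, 0.248, -0.113]
force: [-0.0, 0.3, 0.0]
opening: 0.0498
finger_force: 0.0
```

```bash
python3 m2.py; python3 -c "
from plant import bot
print(bot.close_job())"
```

```text
eraser centre [0.0077 0.0212 0.012 ] sides [0.0201 0.035  0.0196 0.035 ]
glue centre [0.0303 0.0182 0.0125] sides [0.0249 0.0961 0.0232 0.0961]
33.65 [ 0.61474285 -0.06903943  0.18959241] [-0.24380623  0.89474535  0.09022438]
the job is handed in; nothing more can be done
None
```

The job is handed in at 33.7 s (no verdict came back): the eraser lies flat across the slope and the glue stick rests against its uphill side (axes about 22.6 mm apart, middles about 12 mm apart), both still and untouched in the last image; I viewed 11 pictures, one over your limit of 10.

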